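Hang a rinsed gel cassette with self-closing tongs

TASK

Take the self-closing tongs off the hanging stand by squeezing their red handles, put the open jaws over the middle of the top edge of the blue-framed cassette in the slanted rack, and let go of the handles so that the spring jaws grip it. Then, with the tongs (the black grip block above the handles is for carrying them), draw the cassette out of its slot and hang the tongs back on the stand with the crossbar down in the notches of the fork, the cassette hanging in the jaws over the drip tray. Do not touch the cassettes with the fingers, and leave the orange-framed cassette and the other things on the bench alone.

Things in the scene. Friction and masses are not known exactly. Their poses are not given: they have to be found in the camera images.
- tongs: Self-closing tongs, 173 mm long, 0.13 kg, at the start upright on the stand. Origin: centre of the grey crossbar's underside; z up, away from the jaws; x: line on which the handles are squeezed and the jaws open; y along the crossbar. Crossbar 84 mm (y) by 24 (x), z 0 to 14 mm. Both arms move together, symmetric about the x = 0 plane. All z values of the tongs' parts count from here.
- handle_mid (a point): on the tongs' axis at z 54 mm, midway between the two red handle plates, which stand on the -x and +x sides: 28 mm wide (y), z 26 to 66 mm. Relaxed they splay, 63 mm over their tops, 58 mm here; fully squeezed they are parallel, 40 mm over the outside. Squeezing takes up to 18 N per handle: grip with 30 to 50 N
- block_grip (a point): on the tongs' axis at z 88 mm, in the rigid black grip block, 18 mm along x and 30 mm along y, which rises from the crossbar between the handles to z 98 mm. Its part above the handles, z 68 to 98 mm, is free to be gripped; that does not open the jaws
- jaw_mid (a point): on the tongs' axis at z -62 mm, midway between the black rubber jaw pads, which are 30 mm wide (y), from z -47 down to their tips at z -75 mm. Relaxed they stand 3 mm apart; squeezed open 35 mm at the tips. On an 8 mm cassette the spring presses them with about 8 N
- jaw_near (a joint): opening of the tongs' arms: 0 rad relaxed and shut, 0.2 rad fully squeezed open, about 0.033 rad with the jaws shut on a cassette; a spring returns it towards 0
- cassette: blue-framed gel cassette, a stiff pane 8 mm thick (x), 90 mm wide (y), 80 mm tall (z), 0.1 kg. Origin: centre of its lower edge; z up along the pane. It stands in either slot of the rack, leaning 0.45 rad (26 degrees) with its top edge towards the rack's -x. Its top 38 mm and the middle 60 mm of its width are free of the slot; it is drawn out along its own z
- other_cassette: the orange-framed cassette, same size and frame as the blue one, in the other slot; leave it there
- rack: white slanted rack, fixed: base 200 mm (x) by 112 mm (y), side walls 42 mm high. Origin: underside, 10 mm to -x of the base's centre; z up. Two slots one behind the other along x, 75 mm apart, 10 mm wide, 42 mm deep, leaning 0.45 rad towards the rack's -x (at yaw 0 towards the robot)
- stand: hanging stand, fixed: steel drip tray 160 mm (x) by 130 mm (y), 14 mm high; two posts at x 56 mm carry a white fork of two level arms running to -x (at yaw 0 towards the robot), open at that end, x -29 mm. Origin: centre of the tray's underside; z up. Arms 12 mm wide, centred at y -29 and +29 mm, underside z 158, top z 170 mm. Nothing is higher than 182 mm
- fork_seat (a point): where the tongs' origin belongs: stand x 0, y 0, z 170 mm. Green lips 12 mm high on each arm form notches, x -17 to +17 mm, that take the crossbar, tongs x along stand x either way round. Empty tongs lift straight up; a held cassette is too wide to pass the arms: bring it in level from the open end, cassette below the arms, crossbar above the lips, then lower
- dropper: white dropper bottle, 75 mm high, 30 mm wide; origin centre of underside; leave alone
- jar: white jar, 60 mm high, 42 mm wide; origin centre of underside; leave alone
- flask: conical glass flask, 105 mm high, 72 mm wide; origin centre of underside; leave alone
- wrench: steel wrench, 130 mm long, lying on the bench; leave alone
- pipette: white and blue pipette, 230 mm long, 24 mm high, lying on the bench; leave alone
Things that resemble listed ones, but are neither listed nor needed, are in the scene too. Leave any turquoise look-alike of the stand alone. Leave any turquoise look-alike of the rack alone.

How it is judged:
By the outcome, as a careful person would: the job done as asked, in the order asked, and still so for the second after the job is handed in, with the robot touching nothing.
It also fails if it takes over 58 s, if anything falls off the work surface, if the arm or the gripper's body presses on something with over 40 N, if the wrist force passes 120 N, or if a joint passes its speed limit or range.

ROBOT

A 6-joint arm with a two-finger parallel gripper is mounted at the origin on the work surface. World frame = base frame: x ahead of the robot, y to its left, z up, the work surface at z = 0. Lengths are in m, angles in degrees, forces in N, time in s.
With the tool pointing down it reaches from about 0.35 to 0.875 m from the base axis. Payload 4.2 kg.
Tool frame: the origin (TCP) lies midway between the tips of the shut fingers; the grasp point (between the pads) lies 19 mm behind it; z points along the fingers, y is the line along which they close (so a half turn about z gives the same grasp; the last joint's range is limited). The gripper opens to 87 mm and grips with 3 to 60 N. Pads are 19 mm wide; open, the fingers measure 117 mm over their backs; the gripper's body (75 mm by 190 mm) begins 51 mm behind the grasp point.
Start: joints at [80.019, 22.042, 0.453, 0, -68.411, -14.817], TCP at [0.262, 0.567, 0.223] pointing down, gripper open.
Joint ranges: [-179.83, 179.83], [-69.29, 118.12], [-61.27, 80.66], [-181.25, 117.63], [-171.15, -9.14], [-177.46, 177.46]. Speed limits (degrees/s): [159.86, 159.86, 180, 180, 180, 180].

INTERFACE

Orientations are given as a 3x3 rotation matrix whose columns are the frame's x, y, z axes.
In Python, from station import sensors, eyes, workorder gives the robot as it stands.
- The arm moves only by the tool pendant, called after "Emit:" as name([rows], argument=value, ...), one row to a line, values as JSON. Schema: {"type":"object","properties":{"plan":{"type":"array","items":{"type":"array","items":{"type":"number"},"minItems":7,"maxItems":7},"minItems":1,"maxItems":8},"only":{"type":"string"},"quiet":{"type":"boolean"},"lines":{"type":"string"}},"required":["plan"],"additionalProperties":false}. plan is a list of rows, 1 to 8 of them, each of 7 numbers: the opening from 0.0 (shut) to 1.0 (fully open), then dx, dy, dz in m, then a rotation vector rx, ry, rz in degrees; each row is the pose to reach, as a shift and turn from the pose commanded when the call began, along the tool's axes at that moment; what a row does not reach only later rows make up. A row lasts 1/10 s, in which the tool goes at most 0.05 m and 8.59 degrees, less where a joint would pass 70% of its speed; a pose out of reach is approached as far as the arm can. The fingers move at their own pace and stop on an object; the grip force is fixed at half the most. Time passes only in rows, so rows that do not move let the fingers close. The tool returns the time, the measured TCP pose, the force, the opening and the grip force at its end. only (a regular expression) keeps the lines of the reply that match it, lines (a string "A,B") keeps lines A to B, and quiet returns only ok. Input that does not fit is refused with a message, and nothing moves.
- sensors.sense(): the state, without advancing time (a new reading comes with each control period).
- eyes.capture(name): name is "scene" or "top"; returns a dict with "pixels" (420x560x3 uint8, red, green, blue), "z_map" (420x560 float32, m along the optical axis (not along the pixel's ray), 0 where there is no reading), "K" (3x3 intrinsics, pixels), "world_from_camera" (4x4, takes a point from camera to world coordinates). Camera axes: x right, y up, looking along -z (the intrinsics and any distortion apply to the point x, -y, -z); pixel columns grow to the right and rows downward; lengths in m; the calibration is good to about 2 mm. A picture is of the moment at which its call begins.
- workorder.finish_job(): hands the job in; it is judged then, once.
The state is a dict: "time_s": time; "joints": joint angles; "joint_velocities": joint speeds; "effort": joint torques, N m; "tcp_pos": TCP position; "ee_rot": TCP orientation; "wrist_force": force on the tool from outside, world axes, zero at the start; "moment": the same for the moment, N m; "gripper_width": opening from 0.0 (shut) to 1.0 (fully open); "gripper_force": force on a finger pad.
Only numpy, scipy, OpenCV 4.12 (cv2) and the standard library are available. Lean on these libraries where they do the work, as an engineer would, in place of code of your own. Each camera call takes 0.05 s, during which the arm holds its last target. There are 200 camera calls.

## Working session

There is one attempt and no reset: what is moved stays moved. The work goes in short steps, Python scripts to look and compute and a tool call to move; the robot and the scene stay as the last step left them, time stands still between calls to the robot, and variables do not carry over. Pictures are saved under pics/ and viewed, at most 14 in all, crops included, and the job is handed in when it is done.

```bash
ls; mkdir -p pics
```

Run:
```python
from station import sensors, eyes
import cv2, numpy as np, pickle
s=sensors.sense(); print(s['time_s'],s['tcp_pos'],s['ee_rot'],s['gripper_width'])
for n in ('scene','top'):
    c=eyes.capture(n); pickle.dump(c,open(f'{n}0.pkl','wb'))
    cv2.imwrite(f'pics/{n}0.png',cv2.resize(c['pixels'][...,::-1],(800,600)))
    print(n,c['K'].tolist(),c['world_from_camera'].round(3).tolist(),[k for k in c])
```

```text
pics
0.0 [0.26184796 0.5668346  0.22145536] [[ 9.07707340e-01 -4.19602909e-01 -8.85088336e-04]
 [-4.19603840e-01 -9.07705120e-01 -2.00790475e-03]
 [ 3.91234580e-05  2.19397634e-03 -9.99997592e-01]] 1.0027024912528495
scene [[422.76201176996153, 0.0, 282.6371075805014], [0.0, 422.76201176996153, 207.09500696211367], [0.0, 0.0, 1.0]] [[-0.252, -0.585, 0.771, 1.197], [0.968, -0.139, 0.211, 0.173], [-0.016, 0.799, 0.601, 0.683], [0.0, 0.0, 0.0, 1.0]] ['pixels', 'z_map', 'K', 'world_from_camera']
top [[512.3376542342726, 0.0, 287.0740928591897], [0.0, 512.3376542342726, 208.31023153300836], [0.0, 0.0, 1.0]] [[0.007, 0.994, -0.105, 0.464], [-1.0, 0.008, 0.003, 0.015], [0.004, 0.105, 0.994, 1.171], [0.0, 0.0, 0.0, 1.0]] ['pixels', 'z_map', 'K', 'world_from_camera']
```

View pics/scene0.png

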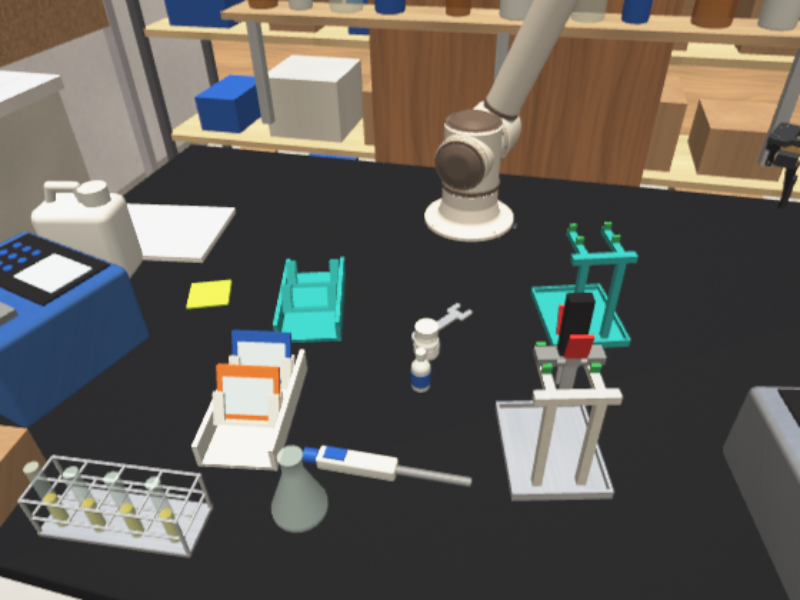

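View pics/top0.png

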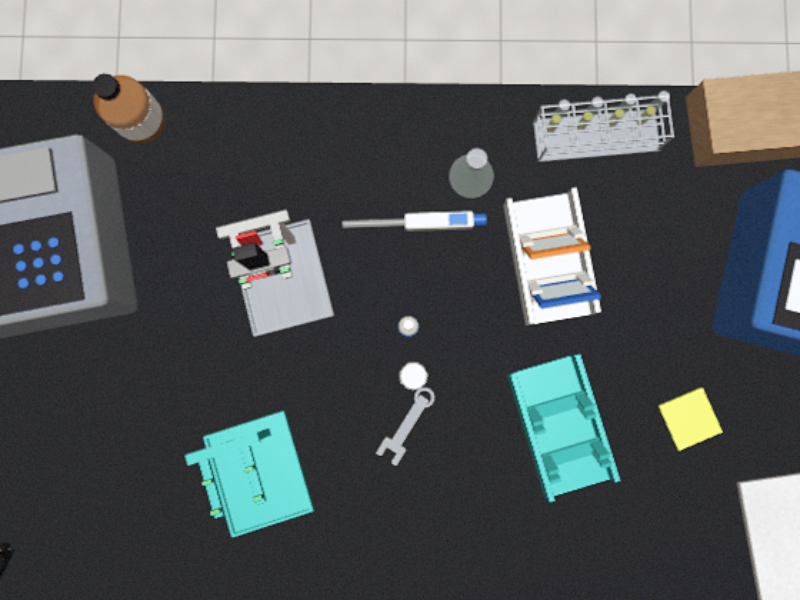

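Scene image: the white stand with the tongs is at (575,340) and the white rack at (250,410), with the blue cassette behind the orange one. The turquoise look-alikes are at (600,280) and (310,300). In the top view the real stand is at (265,270) and the rack at (555,258), with blue at (565,292) and orange at (557,245).

Create h.py:
```python
import numpy as np, cv2, pickle
def cloud(c):
    z=c['z_map']; K=c['K']; v,u=np.mgrid[:z.shape[0],:z.shape[1]]
    p=np.stack([(u-K[0,2])/K[0,0]*z,-(v-K[1,2])/K[1,1]*z,-z],-1)
    T=c['world_from_camera']; return p@T[:3,:3].T+T[:3,3]
def hsv(c): return cv2.cvtColor(c['pixels'],cv2.COLOR_RGB2HSV)
def box(p,m,lo,hi): return m&np.all((p>lo)&(p<hi),-1)
def rect(q):
    r=cv2.minAreaRect((q[:,:2]*1000).astype(np.float32)); return np.round(r[0],1),np.round(r[1],1),round(r[2],2)
```

Run:
```python
from h import *
for n in('scene','top'):
    c=pickle.load(open(n+'0.pkl','rb')); P=cloud(c); H=hsv(c); h,s,v=[H[...,i].astype(int) for i in range(3)]
    ok=c['z_map']>0; print(n,ok.mean())
    tab=box(P,ok&(v<60),[.4,-.1,-.05],[.6,.1,.03]); print('table z',np.median(P[tab][:,2]),P[tab][:,2].std())
    S=([.35,.1,-.02],[.85,.5,.4]); R=([.4,-.4,-.02],[.85,0,.2])
    grey=ok&(s<60)&(v>90)
    m=box(P,grey,*S); q=P[m]; print('tray',rect(q[(q[:,2]>0.004)&(q[:,2]<.022)]), 'fork',rect(q[(q[:,2]>.15)&(q[:,2]<.19)]),np.sum((q[:,2]>.15)))
    g=P[box(P,ok&(h>45)&(h<75)&(s>120)&(v>60),*S)]; g=g[g[:,2]>.16]
    print('green n',len(g)); 
    b=P[box(P,ok&(v<60),[.35,.1,.2],[.85,.5,.3])]; print('block',len(b),b.min(0),b.max(0),rect(b[b[:,2]>.26]) if (b[:,2]>.26).sum()>3 else'')
    r=P[box(P,ok&((h<6)|(h>174))&(s>150),*S)]; print('red',len(r),rect(r))
    w=P[box(P,grey,*R)]; 
    for nm,mk in(('blue',(h>100)&(h<125)&(s>130)),('orange',(h>6)&(h<20)&(s>150))):
        m=box(P,ok&mk,*R); m&=P[...,2]>.03
        k,l,st,_=cv2.connectedComponentsWithStats(m.astype(np.uint8)); i=1+np.argmax(st[1:,4]); q=P[l==i]
        cm=np.median(q,0); U,s_,V=np.linalg.svd(q-q.mean(0),full_matrices=False); top=q[q[:,2]>np.percentile(q[:,2],99)-.004]
        print(nm,len(q),'mean',q.mean(0).round(4),'normal',V[2].round(3),'s',s_.round(3),'zrange',q.min(0).round(3),q.max(0).round(3),'top',top.mean(0).round(4),rect(q))
```

```text
scene 0.9960544217687075
table z -0.0010568789331090733 0.0012212057759922478
tray (array([550.9, 195.2]), array([328.7, 205.9]), 2.92) fork (array([643. , 228.3]), array([ 84.3, 100.7]), 13.21) 1496
green n 92
block 604 [0.60802846 0.20763637 0.20102276] [0.63284552 0.23833144 0.26936897] (array([620. , 222.2]), array([19.3, 28.6]), 12.98)
red 339 (array([620.7, 222.5]), array([62.5, 28.8]), 18.18)
blue 368 mean [ 0.584  -0.2196  0.085 ] normal [-0.882 -0.161 -0.443] s [0.584 0.171 0.041] zrange [ 0.567 -0.266  0.061] [ 0.603 -0.175  0.096] top [ 0.58   -0.2188  0.0928] (array([ 583.6, -221. ]), array([25.9, 90.8]), 9.46)
orange 417 mean [ 0.6575 -0.2058  0.0854] normal [0.872 0.157 0.464] s [0.619 0.184 0.042] zrange [ 0.643 -0.252  0.061] [ 0.677 -0.161  0.096] top [ 0.6535 -0.2057  0.0926] (array([ 658.8, -206.5]), array([24.1, 90.9]), 10.08)
top 0.9959141156462585
table z -0.0010729129327705644 0.0022658092205714783
tray (array([675.8, 318.1]), array([431.1, 232.3]), 67.46) fork (array([635.1, 220.5]), array([ 93.3, 100.1]), 15.65) 1027
green n 6
block 171 [0.60463235 0.20216297 0.20029473] [0.62622544 0.23047858 0.26878649] (array([616.4, 216.8]), array([17.9, 26.5]), 14.06)
red 154 (array([645.4, 230.9]), array([123.5,  35.3]), 23.7)
blue 253 mean [ 0.5801 -0.225   0.0877] normal [0.859 0.155 0.489] s [0.461 0.161 0.031] zrange [ 0.566 -0.271  0.045] [ 0.603 -0.179  0.099] top [ 0.5774 -0.229   0.0956] (array([ 584.6, -225. ]), array([24.5, 90.9]), 8.63)
orange 221 mean [ 0.6533 -0.2094  0.088 ] normal [0.875 0.159 0.457] s [0.431 0.159 0.03 ] zrange [ 0.641 -0.256  0.042] [ 0.676 -0.164  0.099] top [ 0.651  -0.2157  0.0954] (array([ 658.3, -210.1]), array([24.1, 89.3]), 8.37)
```

Add to h.py:
```python
from scipy.spatial.transform import Rotation as Ro
def go(pos,R):
    "print tool-axis shift and rotvec from the measured pose to a world TCP pose"
    from station import sensors
    s=sensors.sense(); R0=np.array(s['ee_rot']); p=np.array(s['tcp_pos'])
    print('t',s['time_s'],'d',(R0.T@(np.array(pos)-p)).round(4),'rot',Ro.from_matrix(R0.T@R).as_rotvec(degrees=True).round(2),'w',round(s['gripper_width'],3),'F',np.round(s['wrist_force'],1))
def frame(yaw,tilt):  # tool: z down the tongs, y = -tongs x ; yaw deg of tongs x, lean rad of tongs z toward -x
    T=Ro.from_euler('ZY',[np.radians(yaw),-tilt]).as_matrix()   # tongs axes
    return np.stack([-T[:,1],-T[:,0],-T[:,2]],1)
```

Run:
```python
from h import *
L=.45
for n in('scene','top'):
    c=pickle.load(open(n+'0.pkl','rb')); P=cloud(c); H=hsv(c); h,s,v=[H[...,i].astype(int) for i in range(3)]; ok=c['z_map']>0
    for nm,mk in(('blue',(h>100)&(h<125)&(s>130)),('orange',(h>6)&(h<20)&(s>150))):
        m=box(P,ok&mk,[.4,-.4,.05],[.85,0,.2]); k,l,st,_=cv2.connectedComponentsWithStats(m.astype(np.uint8)); q=P[l==1+np.argmax(st[1:,4])]
        V=np.linalg.svd(q-q.mean(0))[2][2]; V*=np.sign(V[0]); yaw=np.arctan2(V[1],V[0])
        nx=np.array([np.cos(yaw)*np.cos(L),np.sin(yaw)*np.cos(L),np.sin(L)]); w=np.array([-np.sin(yaw),np.cos(yaw),0]); u=np.cross(nx,w)
        a=q@u; b=q@w; d=np.median(q@nx); B=(np.percentile(b,1)+np.percentile(b,99))/2
        print(n,nm,'yaw',np.degrees(yaw),'width',np.ptp(b),'topcentre',((np.percentile(a,99)*u+B*w+(d-.004)*nx)).round(4),'lean',np.degrees(np.arcsin(V[2])))
    wht=box(P,ok&(s<50)&(v>150),[.4,-.4,.02],[.85,0,.06]); print('rack',rect(P[wht]))
    t=box(P,ok&(h>80)&(h<95)&(s>100),[.1,0,.003],[.6,.5,.25]); q=P[t]; print('turq stand',q.min(0).round(3),q.max(0).round(3)); q=q[q[:,2]>.15]; print(q.min(0).round(3),q.max(0).round(3))
    w=P[box(P,ok&(s<50)&(v>90),[.5,.12,.156],[.8,.32,.176])]; print('fork',rect(w),np.median(w[:,2]))
R=frame(13,0)
go([.618,.2195,.32],R)
```

```text
scene blue yaw 10.346064461368591 width 0.09078228401614091 topcentre [ 0.5764 -0.2221  0.0927] lean 26.302820423243542
scene orange yaw 10.20830587374026 width 0.09090374192845818 topcentre [ 0.6501 -0.2077  0.0929] lean 27.63491865333509
rack (array([ 689. , -169.8]), array([243.3, 542.5]), 33.52)
turq stand [0.217 0.165 0.003] [0.411 0.336 0.18 ]
[0.278 0.207 0.15 ] [0.389 0.317 0.18 ]
fork (array([652.9, 229.6]), array([ 62.7, 100.6]), 15.37) 0.16877724441073655
top blue yaw 10.148982560271245 width 0.09066747172634432 topcentre [ 0.5727 -0.2269  0.0959] lean 29.999659703628577
top orange yaw 10.252549019930678 width 0.08917949740007752 topcentre [ 0.6462 -0.2123  0.0959] lean 28.273039642942084
rack (array([ 646.5, -197. ]), array([392.8, 406.8]), 89.87)
turq stand [0.217 0.159 0.003] [0.407 0.33  0.185]
[0.274 0.204 0.155] [0.385 0.313 0.185]
fork (array([635.1, 220.5]), array([ 93.3, 100.1]), 15.65) 0.16829967740366092
t 0.1 d [ 0.469   0.1661 -0.098 ] rot [ 0.1  -0.06 52.19] w 1.001 F [-0.8 -0.2 -0.8]
```

Run:
```python
from h import *
a=pickle.load(open('scene0.pkl','rb'))['pixels'][...,::-1]; b=pickle.load(open('top0.pkl','rb'))['pixels'][...,::-1]
i=[cv2.resize(x,(400,300),interpolation=cv2.INTER_CUBIC) for x in(a[180:360,320:480],a[220:340,130:230],b[130:240,130:250],b[120:240,340:440])]
cv2.imwrite('pics/crop0.png',np.vstack([np.hstack(i[:2]),np.hstack(i[2:])]))
```

```text
(no output)
```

View pics/crop0.png

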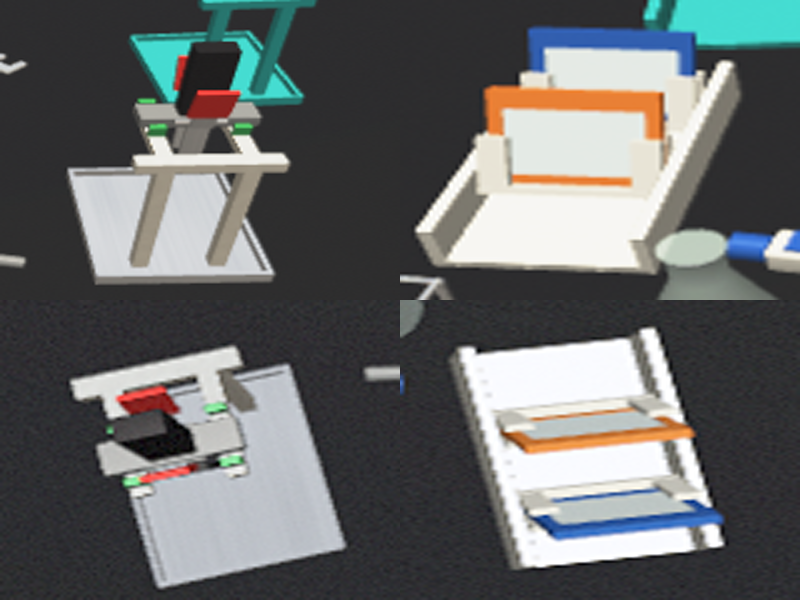

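Checked in the crop: the real stand (white) holds the tongs with the red handles and black block. The white rack holds the blue cassette behind the orange one, on the robot side. Moving to above the handles.

Emit:
pendant([
  [1,0.02,0.04,-0.04,0,0,0],
  [1,0.05,0.08,-0.08,0,0,8],
  [1,0.08,0.12,-0.1,0,0,16],
  [1,0.12,0.14,-0.1,0,0,24],
  [1,0.165,0.15,-0.1,0,0,32],
  [1,0.21,0.16,-0.1,0,0,40],
  [1,0.255,0.166,-0.1,0,0,47],
  [1,0.3,0.166,-0.1,0,0,52.2],
])

```text
time_s: 0.9
tcp_pos: [0.4657, 0.2889, 0.323]
ee_rot: [[0.221, -0.975, 0.0], [-0.975, -0.221, 0.001], [-0.001, -0.0, -1.0]]
wrist_force: [1.0, 1.2, 0.4]
gripper_width: 1.001
gripper_force: 0.0
```

Run:
```python
from h import *
go([.618,.2195,.31],frame(13,0))
```

```text
t 0.9 d [ 0.1014 -0.1332  0.013 ] rot [-0.02  0.04 -0.23] w 1.001 F [1.  1.2 0.4]
```

Emit:
pendant([
  [1,0.025,-0.035,0,0,0,-0.2],
  [1,0.05,-0.07,0,0,0,-0.2],
  [1,0.08,-0.1,0,0,0,-0.2],
  [1,0.101,-0.133,0.01,0,0,-0.2],
  [1,0.101,-0.133,0.01,0,0,-0.2],
  [1,0.101,-0.133,0.01,0,0,-0.2],
])

```text
time_s: 1.5
tcp_pos: [0.6173, 0.2217, 0.3106]
ee_rot: [[0.227, -0.974, -0.003], [-0.974, -0.227, -0.002], [0.001, 0.003, -1.0]]
wrist_force: [1.0, 0.7, 0.3]
gripper_width: 1.002
gripper_force: 0.0
```

Run:
```python
from h import *
from station import eyes
go([.618,.2195,.205],frame(13,0))
i=[]
for n in('scene','top'):
    c=eyes.capture(n); i.append(cv2.resize(c['pixels'][...,::-1][120:330,(300 if n=='scene' else 80):][:,:200],(400,420)))
cv2.imwrite('pics/a1.png',np.hstack(i))
```

```text
t 1.5 d [ 0.0022 -0.0005  0.1056] rot [ 0.19 -0.05  0.11] w 1.002 F [1.  0.7 0.3]
```

View pics/a1.png

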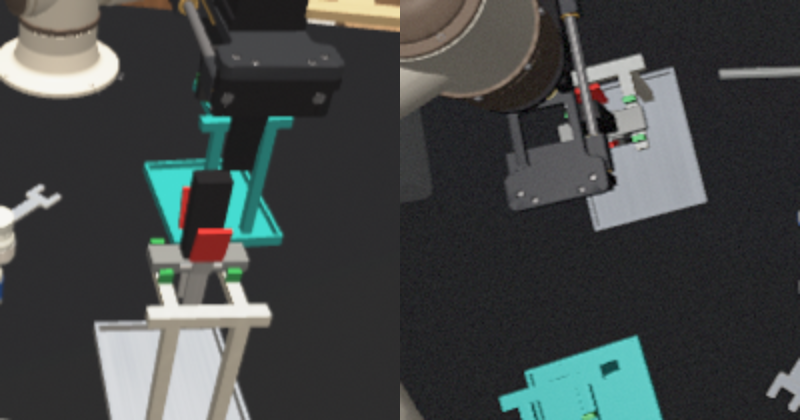

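The gripper is above the tongs in both views: the near finger is at (250,140) and the block at (210,205) in the left half. Descending and squeezing.

Emit:
pendant([
  [1,0.002,0,0.03,0,0,0],
  [1,0.002,0,0.06,0,0,0],
  [1,0.002,0,0.08,0,0,0],
  [1,0.002,0,0.095,0,0,0],
  [1,0.002,0,0.103,0,0,0],
  [1,0.002,0,0.103,0,0,0],
])

```text
time_s: 2.2
tcp_pos: [0.6165, 0.2209, 0.2093]
ee_rot: [[0.23, -0.973, -0.001], [-0.973, -0.23, -0.0], [0.0, 0.001, -1.0]]
wrist_force: [0.5, -0.8, 0.2]
gripper_width: 0.999
gripper_force: 0.0
```

Emit:
pendant([
  [0.3,0,0,0,0,0,0],
  [0.3,0,0,0,0,0,0],
  [0.3,0,0,0,0,0,0],
  [0.2,0,0,0,0,0,0],
  [0.2,0,0,0,0,0,0],
  [0.2,0,0,0,0,0,0],
  [0.2,0,0,0,0,0,0],
  [0.2,0,0,0,0,0,0],
])

```text
time_s: 3.0
tcp_pos: [0.6178, 0.2205, 0.2135]
ee_rot: [[0.229, -0.973, 0.003], [-0.973, -0.229, 0.001], [0.0, -0.003, -1.0]]
wrist_force: [-4.5, 0.4, 11.2]
gripper_width: 0.453
gripper_force: 30.0
```

Emit:
pendant([
  [0.2,0,0,-0.015,0,0,0],
  [0.2,0,0,-0.03,0,0,0],
  [0.2,0,0,-0.05,0,0,0],
  [0.2,0,0,-0.07,0,0,0],
  [0.2,0,0,-0.09,0,0,0],
  [0.2,0,0,-0.11,0,0,0],
  [0.2,0,0,-0.12,0,0,0],
  [0.2,0,0,-0.12,0,0,0],
])

```text
time_s: 3.8
tcp_pos: [0.618, 0.2206, 0.3309]
ee_rot: [[0.228, -0.974, 0.002], [-0.974, -0.228, 0.001], [-0.001, -0.003, -1.0]]
wrist_force: [-0.1, -0.3, -1.6]
gripper_width: 0.457
gripper_force: 30.0
```

Run:
```python
from h import *
from station import eyes,sensors
i=[]
for n in('scene','top'):
    c=eyes.capture(n); pickle.dump(c,open(n+'1.pkl','wb')); i.append(cv2.resize(c['pixels'][...,::-1][60:270,(300 if n=='scene' else 50):][:,:200],(400,420)))
    P=cloud(c);H=hsv(c); h,s,v=[H[...,i].astype(int) for i in range(3)]; ok=c['z_map']>0
    r=P[box(P,ok&((h<6)|(h>174))&(s>150),[.5,.15,.2],[.75,.3,.5])]; print(n,'red',len(r),rect(r) if len(r)>4 else '',r.min(0),r.max(0))
    g=P[box(P,ok&(s<50)&(v>60)&(v<200),[.5,.12,.26],[.75,.3,.32])]; print('bar',len(g),rect(g),g.min(0),g.max(0))
cv2.imwrite('pics/a2.png',np.hstack(i))
s=sensors.sense();print(s['tcp_pos'],s['wrist_force'],s['gripper_width'])
```

```text
scene red 234 (array([621.7, 222.8]), array([56.9, 28.7]), 17.22) [0.59711667 0.20471685 0.31396733] [0.64902788 0.24096871 0.35965067]
bar 875 (array([621.8, 223.6]), array([35.5, 85.6]), 9.9) [0.59845066 0.18035559 0.26014205] [0.64199552 0.26616373 0.31189388]
top red 17 (array([620.9, 195.5]), array([161.6,  29.2]), 13.17) [0.54553286 0.16284487 0.33218915] [0.70254404 0.21354196 0.49494998]
bar 219 (array([617.1, 218.8]), array([24.6, 84.5]), 13.11) [0.61060881 0.17561124 0.28617647] [0.63800572 0.26079857 0.30317356]
[0.61714705 0.22036879 0.32834353] [-0.89229524 -0.39826408 -2.05331219] 0.45497430064349953
```

View pics/a2.png

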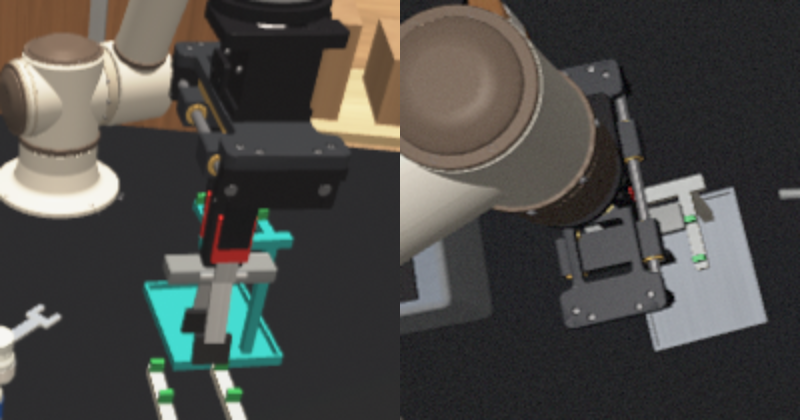

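Tongs held with the jaws open, pads at (195,320) and (210,350) in the left half, well clear of the fork. Measuring where the tongs sit in the hand.

Run:
```python
from h import *
for n in('scene','top'):
  for k in '01':
    c=pickle.load(open(n+k+'.pkl','rb')); P=cloud(c);H=hsv(c); h,s,v=[H[...,i].astype(int) for i in range(3)]; ok=c['z_map']>0
    lo=.17 if k=='0' else .27
    q=P[box(P,ok&(s<50)&(v>60)&(v<235),[.59,.16,lo],[.645,.28,lo+.045])]
    hz,e=np.histogram(q[:,2],bins=np.arange(lo,lo+.045,.001)); j=hz.argmax(); t=q[abs(q[:,2]-e[j]-.0005)<.0025]
    print(n,k,'bar top z',np.median(t[:,2]).round(4),len(t),rect(t))
L=.45;y=np.radians(10.2);u=np.array([-np.sin(L)*np.cos(y),-np.sin(L)*np.sin(y),np.cos(L)])
top=np.array([.5745,-.2245,.0943]); R=frame(10.2,L)
for d in(.15,.053): print('TCP for origin at',d,(top+u*(d+.04)).round(4))
go(top+u*.19,R)
```

```text
scene 0 bar top z 0.1833 295 (array([623. , 224.1]), array([31.8, 84.5]), 16.06)
scene 1 bar top z 0.3005 368 (array([622.6, 223.9]), array([30.4, 84.5]), 15.97)
top 0 bar top z 0.1824 279 (array([616.8, 218.6]), array([28.9, 85.2]), 10.45)
top 1 bar top z 0.2984 181 (array([617.7, 219.2]), array([23.3, 84. ]), 13.11)
TCP for origin at 0.15 [ 0.4932 -0.2391  0.2654]
TCP for origin at 0.053 [ 0.5347 -0.2317  0.178 ]
t 3.9 d [0.4191 0.2255 0.0633] rot [25.89  0.68  2.94] w 0.455 F [-0.9 -0.4 -2.1]
```

Emit:
pendant([
  [0.2,0.02,0.01,0,0,0,0],
  [0.2,0.055,0.03,0,3,0,0.3],
  [0.2,0.09,0.05,0,6,0,0.6],
  [0.2,0.13,0.07,0,9,0,1],
  [0.2,0.17,0.09,0,12,0.3,1.4],
  [0.2,0.21,0.115,0,15,0.3,1.7],
  [0.2,0.25,0.135,0,18,0.4,2],
  [0.2,0.28,0.15,0,21,0.5,2.4],
])

```text
time_s: 4.7
tcp_pos: [0.5333, -0.0884, 0.3281]
ee_rot: [[0.186, -0.918, 0.352], [-0.983, -0.174, 0.066], [0.001, -0.358, -0.934]]
wrist_force: [0.9, -0.4, 0.0]
gripper_width: 0.457
gripper_force: 30.0
```

Run:
```python
from h import *
L=.45;y=np.radians(10.2);u=np.array([-np.sin(L)*np.cos(y),-np.sin(L)*np.sin(y),np.cos(L)])
top=np.array([.5745,-.2245,.0943]); R=frame(10.2,L)
go(top+u*.192,R)
```

```text
t 4.7 d [0.1406 0.0856 0.0325] rot [4.82 0.16 0.48] w 0.457 F [ 0.9 -0.4  0. ]
```

Emit:
pendant([
  [0.2,0.03,0.02,0.005,1,0,0.1],
  [0.2,0.06,0.04,0.01,2,0,0.2],
  [0.2,0.09,0.055,0.02,3,0,0.3],
  [0.2,0.12,0.075,0.028,4,0.1,0.4],
  [0.2,0.14,0.0856,0.0325,4.8,0.16,0.5],
  [0.2,0.14,0.0856,0.0325,4.8,0.16,0.5],
  [0.2,0.14,0.0856,0.0325,4.8,0.16,0.5],
])

```text
time_s: 5.4
tcp_pos: [0.4938, -0.237, 0.2674]
ee_rot: [[0.177, -0.887, 0.426], [-0.984, -0.159, 0.078], [-0.001, -0.433, -0.901]]
wrist_force: [-0.5, 0.3, -0.8]
gripper_width: 0.455
gripper_force: 30.0
```

Run:
```python
from h import *
from station import eyes,sensors
L=.45;y=np.radians(10.2);u=np.array([-np.sin(L)*np.cos(y),-np.sin(L)*np.sin(y),np.cos(L)])
top=np.array([.5745,-.2245,.0943]); R=frame(10.2,L)
go(top+u*.095,R)
i=[]
for n in('scene','top'):
    c=eyes.capture(n); pickle.dump(c,open(n+'2.pkl','wb')); i.append(cv2.resize(c['pixels'][...,::-1][(110 if n=='scene' else 100):][:210,(90 if n=='scene' else 300):][:,:200],(400,420)))
    P=cloud(c);H=hsv(c); h,s,v=[H[...,i].astype(int) for i in range(3)]; ok=c['z_map']>0
    m=box(P,ok&(h>100)&(h<125)&(s>130),[.5,-.3,.05],[.65,-.15,.12]); print(n,'blue',m.sum())
    g=P[box(P,ok&(s<50)&(v>60)&(v<200),[.45,-.32,.2],[.6,-.15,.27])]
    print('bar',len(g), g.mean(0).round(4),'y mid',((g@np.array([-np.sin(y),np.cos(y),0])).min()+(g@np.array([-np.sin(y),np.cos(y),0])).max())/2 if len(g) else '', 'edge y',top@[-np.sin(y),np.cos(y),0])
cv2.imwrite('pics/a3.png',np.hstack(i))
```

```text
t 5.4 d [0.0021 0.0016 0.0964] rot [ 0.12  0.05 -0.06] w 0.455 F [-0.5  0.3 -0.8]
scene blue 367
bar 392 [ 0.5193 -0.2266  0.2366] y mid -0.31706429010077464 edge y -0.3226870973026954
top blue 259
bar 380 [ 0.5145 -0.2152  0.2336] y mid -0.3040557900035065 edge y -0.3226870973026954
```

View pics/a3.png

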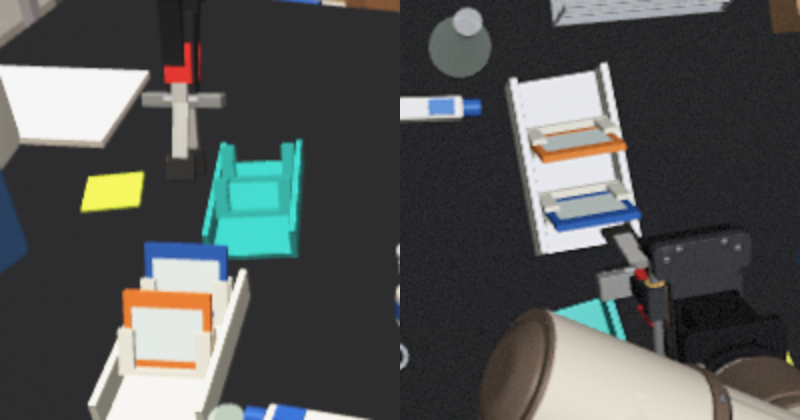

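Jaws at (183,165) in the left half, above and behind the blue edge at (186,246). Checking the relative offset within each camera before lowering.

Run:
```python
from h import *
L=.45;y=np.radians(10.2);nx=np.array([np.cos(y)*np.cos(L),np.sin(y)*np.cos(L),np.sin(L)]);w=np.array([-np.sin(y),np.cos(y),0]);u=np.cross(nx,w)
for n,t in(('scene',[.5764,-.2221,.0927]),('top',[.5727,-.2269,.0959])):
    c=pickle.load(open(n+'2.pkl','rb'));P=(cloud(c)-np.array(t))@np.stack([nx,w,u],1);H=hsv(c); s,v=[H[...,i].astype(int) for i in(1,2)]; ok=c['z_map']>0
    q=P[box(P,ok&(s<50)&(v>60),[-.016,-.08,.138],[.016,.08,.168])]
    print(n,'bar',len(q),np.percentile(q,[1,50,99],axis=0).round(4).tolist())
    k=P[box(P,ok&(v<60),[-.04,-.05,.06],[.04,.05,.105])]
    print('jaw',len(k),np.percentile(k,[1,50,99],axis=0).round(4).tolist())
```

```text
scene bar 285 [[-0.0115, -0.0372, 0.14], [0.0123, 0.0104, 0.1555], [0.0159, 0.0444, 0.1649]]
jaw 226 [[-0.0196, -0.0109, 0.0747], [0.0214, 0.0094, 0.087], [0.0264, 0.0182, 0.1013]]
top bar 242 [[-0.0102, 0.0129, 0.1464], [0.0052, 0.031, 0.1588], [0.0154, 0.0452, 0.1629]]
jaw 108 [[-0.0167, -0.0087, 0.0732], [0.0231, 0.0099, 0.0826], [0.0268, 0.019, 0.0999]]
```

Emit:
pendant([
  [0.2,0.002,0.001,0.015,0,0,0],
  [0.2,0.004,0.002,0.035,0,0,0],
  [0.2,0.004,0.002,0.055,0,0,0],
  [0.2,0.004,0.002,0.07,0,0,0],
  [0.2,0.004,0.002,0.08,0,0,0],
  [0.2,0.004,0.002,0.09,0,0,0],
  [0.2,0.004,0.002,0.096,0,0,0],
  [0.2,0.004,0.002,0.096,0,0,0],
])

```text
time_s: 6.3
tcp_pos: [0.5347, -0.2332, 0.1808]
ee_rot: [[0.178, -0.886, 0.427], [-0.984, -0.16, 0.078], [-0.0, -0.434, -0.901]]
wrist_force: [-0.5, 0.2, -1.4]
gripper_width: 0.455
gripper_force: 30.0
```

Run:
```python
from h import *
from station import eyes,sensors
L=.45;y=np.radians(10.2);nx=np.array([np.cos(y)*np.cos(L),np.sin(y)*np.cos(L),np.sin(L)]);w=np.array([-np.sin(y),np.cos(y),0]);u=np.cross(nx,w)
top=np.array([.5745,-.2245,.0943]); R=frame(10.2,L)
go(top+u*.095,R)
i=[]
for n,t in(('scene',[.5764,-.2221,.0927]),('top',[.5727,-.2269,.0959])):
    c=eyes.capture(n); pickle.dump(c,open(n+'3.pkl','wb')); i.append(cv2.resize(c['pixels'][...,::-1][(160 if n=='scene' else 140):][:105,(110 if n=='scene' else 330):][:,:100],(400,420)))
    P=(cloud(c)-np.array(t))@np.stack([nx,w,u],1);H=hsv(c); h,s,v=[H[...,i].astype(int) for i in range(3)]; ok=c['z_map']>0
    q=P[box(P,ok&(h>100)&(h<125)&(s>130),[-.03,-.06,-.04],[.03,.06,.02])]; print(n,'blue',np.percentile(q,[1,50,99],axis=0).round(4).tolist())
    k=P[box(P,ok&(v<60),[-.04,-.05,-.03],[.04,.05,.012])]
    print('jaw',len(k),np.percentile(k,[1,50,99],axis=0).round(4).tolist() if len(k) else '')
cv2.imwrite('pics/a4.png',np.hstack(i))
```

```text
t 6.3 d [-0.0015  0.001   0.0006] rot [0.03 0.06 0.06] w 0.455 F [-0.5  0.2 -1.4]
scene blue [[-0.0025, -0.0452, -0.0358], [0.0042, 0.0171, -0.0094], [0.0156, 0.0451, 0.0003]]
jaw 140 [[-0.0175, -0.0123, -0.0176], [0.0214, 0.003, -0.0059], [0.0249, 0.0142, 0.0059]]
top blue [[-0.0013, 0.0005, -0.0359], [0.0042, 0.0252, -0.0068], [0.0224, 0.045, 0.0009]]
jaw 63 [[-0.0165, -0.0129, -0.0246], [0.0224, 0.006, -0.0136], [0.0248, 0.0146, 0.0052]]
```

View pics/a4.png

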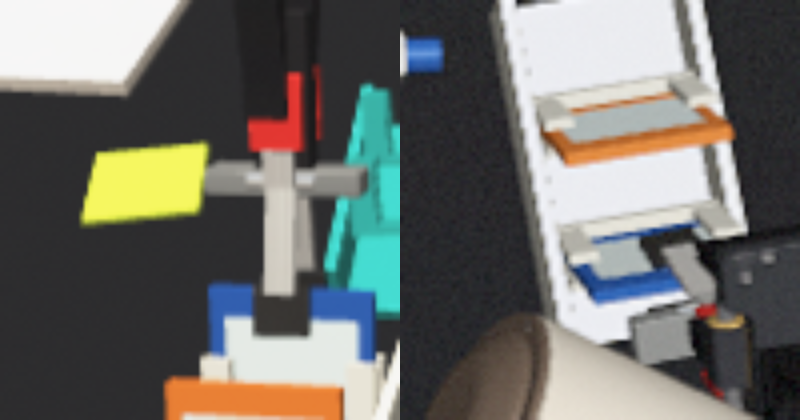

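Left half: the jaw pad at (282,315) straddles the middle of the blue top edge (210–375, 290). The cassette offset is about 1 mm. Letting go gradually.

Emit:
pendant([
  [0.5,0,0.001,0,0,0,0],
  [0.55,0,0.001,0,0,0,0],
  [0.6,0,0.001,0,0,0,0],
  [0.65,0,0.001,0,0,0,0],
  [0.72,0,0.001,0,0,0,0],
  [0.8,0,0.001,0,0,0,0],
  [1,0,0.001,0,0,0,0],
  [1,0,0.001,0,0,0,0],
])

```text
time_s: 7.2
tcp_pos: [0.534, -0.2339, 0.1812]
ee_rot: [[0.178, -0.886, 0.429], [-0.984, -0.16, 0.077], [0.001, -0.436, -0.9]]
wrist_force: [0.0, -0.6, -0.3]
gripper_width: 0.893
gripper_force: 0.0
```

Emit:
pendant([
  [1,0,0,0,0,0,0],
  [1,0,0,-0.01,0,0,0],
  [1,0,0,-0.02,0,0,0],
  [1,0,0,-0.03,0,0,0],
  [1,0,0,-0.04,0,0,0],
  [1,0,0,-0.049,0,0,0],
  [1,0,0,-0.049,0,0,0],
])

```text
time_s: 7.9
tcp_pos: [0.513, -0.238, 0.2272]
ee_rot: [[0.178, -0.885, 0.431], [-0.984, -0.16, 0.076], [0.002, -0.438, -0.899]]
wrist_force: [-0.4, -0.2, -0.3]
gripper_width: 0.996
gripper_force: 0.0
```

Run:
```python
from h import *
from station import eyes,sensors
L=.45;y=np.radians(10.2);nx=np.array([np.cos(y)*np.cos(L),np.sin(y)*np.cos(L),np.sin(L)]);w=np.array([-np.sin(y),np.cos(y),0]);u=np.cross(nx,w)
top=np.array([.5745,-.2245,.0943]); R=frame(10.2,L); i=[]
go(top+u*(.053+.091-.019),R)
for n,t in(('scene',[.5764,-.2221,.0927]),('top',[.5727,-.2269,.0959])):
    c=eyes.capture(n); pickle.dump(c,open(n+'4.pkl','wb')); i.append(cv2.resize(c['pixels'][...,::-1][(140 if n=='scene' else 140):][:105,(110 if n=='scene' else 330):][:,:100],(400,420)))
    P=(cloud(c)-np.array(t))@np.stack([nx,w,u],1);H=hsv(c); h,s,v=[H[...,i].astype(int) for i in range(3)]; ok=c['z_map']>0
    q=P[box(P,ok&((h<6)|(h>174))&(s>150),[-.05,-.06,.05],[.05,.06,.15])]; print(n,'red',len(q),np.percentile(q,[1,50,99],axis=0).round(4).tolist())
    q=P[box(P,ok&(s<50)&(v>60),[-.02,-.08,.04],[.02,.08,.08])]; print('bar',len(q),np.percentile(q,[1,50,99],axis=0).round(4).tolist())
    k=P[box(P,ok&(v<60),[-.02,-.025,.11],[.02,.025,.165])]; print('blk',len(k),np.percentile(k,[1,50,99],axis=0).round(4).tolist())
cv2.imwrite('pics/a5.png',np.hstack(i))
```

```text
t 7.9 d [-0.0024  0.0012  0.022 ] rot [-0.19 -0.08  0.07] w 0.996 F [-0.4 -0.2 -0.3]
scene red 310 [[-0.0316, -0.0152, 0.0815], [0.0188, 0.0018, 0.103], [0.0234, 0.0133, 0.1204]]
bar 406 [[-0.014, -0.0408, 0.0416], [0.0076, 0.0015, 0.0638], [0.0163, 0.04, 0.0792]]
blk 247 [[-0.0147, -0.015, 0.1124], [-0.0, 0.0044, 0.1355], [0.0032, 0.0143, 0.1535]]
top red 133 [[-0.0362, -0.0034, 0.0786], [-0.0154, 0.0099, 0.1027], [0.0221, 0.0144, 0.1463]]
bar 229 [[-0.0157, -0.0083, 0.0425], [0.0017, 0.0241, 0.0655], [0.0145, 0.0405, 0.0702]]
blk 142 [[-0.0162, -0.0083, 0.1105], [-0.0024, 0.0107, 0.1397], [0.0024, 0.0147, 0.1526]]
```

View pics/a5.png

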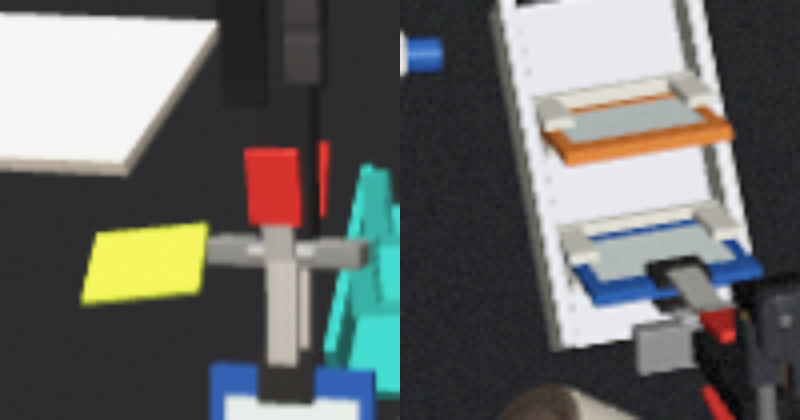

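The spring jaws hold the blue cassette at (287,385) with the handles splayed and the fingers free above. The block sits about 6 mm towards −x with about 2° of extra lean, so I match that before gripping.

Emit:
pendant([
  [1,-0.002,0.004,0,1,0,0],
  [1,-0.002,0.007,0.005,2,0,0],
  [1,-0.002,0.007,0.012,2,0,0],
  [1,-0.002,0.007,0.019,2,0,0],
  [1,-0.002,0.007,0.019,2,0,0],
  [1,-0.002,0.007,0.019,2,0,0],
])

```text
time_s: 8.6
tcp_pos: [0.5146, -0.2352, 0.2044]
ee_rot: [[0.178, -0.871, 0.458], [-0.984, -0.158, 0.083], [-0.0, -0.466, -0.885]]
wrist_force: [-0.3, -0.7, -0.2]
gripper_width: 0.996
gripper_force: 0.0
```

Emit:
pendant([
  [0.5,0,0,0,0,0,0],
  [0.3,0,0,0,0,0,0],
  [0.1,0,0,0,0,0,0],
  [0.1,0,0,0,0,0,0],
  [0.1,0,0,0,0,0,0],
  [0.1,0,0,0,0,0,0],
  [0.1,0,0,0,0,0,0],
  [0.1,0,0,0,0,0,0],
])

```text
time_s: 9.4
tcp_pos: [0.5144, -0.2352, 0.2049]
ee_rot: [[0.178, -0.87, 0.459], [-0.984, -0.157, 0.083], [0.0, -0.466, -0.885]]
wrist_force: [-0.1, -0.3, -0.2]
gripper_width: 0.351
gripper_force: 0.0
```

Emit:
pendant([
  [0.1,0,0,0,0,0,0],
  [0.1,0,0,0,0,0,0],
  [0.1,0,0,0,0,0,0],
  [0.1,0,0,0,0,0,0],
  [0.1,0,0,0,0,0,0],
])

```text
time_s: 9.9
tcp_pos: [0.5146, -0.2353, 0.205]
ee_rot: [[0.178, -0.87, 0.459], [-0.984, -0.157, 0.083], [0.0, -0.467, -0.884]]
wrist_force: [1.1, -0.4, -0.5]
gripper_width: 0.204
gripper_force: 30.0
```

Emit:
pendant([
  [0.1,0,0,-0.006,0,0,0],
  [0.1,0,-0.0005,-0.014,0,0,0],
  [0.1,0,-0.0008,-0.023,0,0,0],
  [0.1,0,-0.001,-0.032,0,0,0],
  [0.1,0,-0.0014,-0.041,0,0,0],
  [0.1,0,-0.0017,-0.05,0,0,0],
  [0.1,0,-0.002,-0.06,0,0,0],
  [0.1,0,-0.0023,-0.068,0,0,0],
])

```text
time_s: 10.7
tcp_pos: [0.4844, -0.2407, 0.2669]
ee_rot: [[0.178, -0.871, 0.459], [-0.984, -0.157, 0.083], [0.0, -0.466, -0.885]]
wrist_force: [0.5, -0.1, -3.2]
gripper_width: 0.203
gripper_force: 30.0
```

Run:
```python
from h import *
from station import eyes,sensors
c=eyes.capture('scene'); pickle.dump(c,open('scene5.pkl','wb'))
cv2.imwrite('pics/a6.png',cv2.resize(c['pixels'][...,::-1][90:300,80:280],(600,600)))
R=np.array(sensors.sense()['ee_rot']); print('up in tool',(R.T@[0,0,1]).round(3))
go([.50,-.22,.34],frame(13,0))
```

```text
up in tool [ 0.002 -0.468 -0.884]
t 10.75 d [-0.0178 -0.0501 -0.0546] rot [-27.89  -0.77  -2.67] w 0.207 F [-0.   0.2 -1.8]
```

View pics/a6.png

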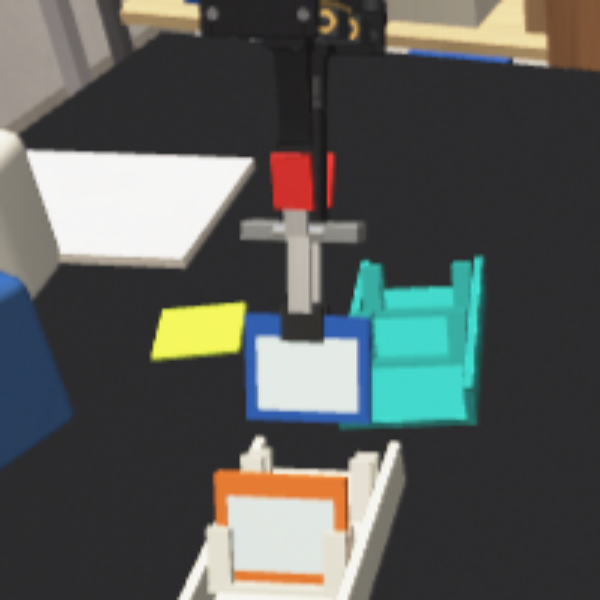

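Blue cassette drawn fully out, hanging in the jaws at (308,368), with orange undisturbed. Lifting and turning upright.

Emit:
pendant([
  [0.1,0,-0.007,-0.013,-2,0,-0.1],
  [0.1,0,-0.015,-0.028,-5,0,-0.3],
  [0.1,-0.005,-0.023,-0.043,-9,-0.1,-0.7],
  [0.1,-0.01,-0.03,-0.057,-14,-0.3,-1.2],
  [0.1,-0.016,-0.037,-0.068,-19,-0.5,-1.7],
  [0.1,-0.024,-0.045,-0.072,-23,-0.6,-2.2],
  [0.1,-0.032,-0.05,-0.074,-26.5,-0.7,-2.5],
  [0.1,-0.04,-0.053,-0.074,-27.9,-0.77,-2.67],
])

```text
time_s: 11.55
tcp_pos: [0.4915, -0.1983, 0.3561]
ee_rot: [[0.225, -0.974, -0.003], [-0.974, -0.225, 0.001], [-0.002, 0.002, -1.0]]
wrist_force: [-0.2, 0.3, -3.2]
gripper_width: 0.201
gripper_force: 30.0
```

Run:
```python
from h import *
R=frame(13,0)
go(np.array([.6175,.2205,.345])-R[:,1]*-.11,R)
```

```text
t 11.55 d [-0.3796 -0.1072  0.0116] rot [0.13 0.11 0.03] w 0.201 F [-0.2  0.3 -3.2]
```

Emit:
pendant([
  [0.1,-0.01,-0.003,0,0.1,0.1,0],
  [0.1,-0.035,-0.01,0,0.1,0.1,0],
  [0.1,-0.07,-0.02,0,0.1,0.1,0],
  [0.1,-0.105,-0.03,0,0.1,0.1,0],
  [0.1,-0.14,-0.04,0,0.1,0.1,0],
  [0.1,-0.175,-0.05,0,0.1,0.1,0],
  [0.1,-0.21,-0.06,0,0.1,0.1,0],
  [0.1,-0.245,-0.07,0,0.1,0.1,0],
])

```text
time_s: 12.35
tcp_pos: [0.5024, 0.0569, 0.3568]
ee_rot: [[0.224, -0.974, 0.001], [-0.974, -0.224, 0.002], [-0.001, -0.002, -1.0]]
wrist_force: [1.4, -0.1, -3.0]
gripper_width: 0.203
gripper_force: 30.0
```

Emit:
pendant([
  [0.1,-0.03,-0.01,0,0,0,0],
  [0.1,-0.06,-0.018,0,0,0,0],
  [0.1,-0.09,-0.025,0,0,0,0],
  [0.1,-0.115,-0.031,0,0,0,0],
  [0.1,-0.13,-0.036,0,0,0,0],
  [0.1,-0.134,-0.037,0,0,0,0],
  [0.1,-0.134,-0.037,0,0,0,0],
  [0.1,-0.134,-0.037,0,0,0,0],
])

```text
time_s: 13.15
tcp_pos: [0.5092, 0.1934, 0.3567]
ee_rot: [[0.224, -0.975, 0.0], [-0.975, -0.224, -0.0], [0.0, -0.0, -1.0]]
wrist_force: [-0.6, -0.4, -2.1]
gripper_width: 0.207
gripper_force: 30.0
```

Run:
```python
from h import *
from station import eyes,sensors
R=frame(13,0)
go(np.array([.6175,.2205,.345])+R[:,1]*.11,R)
T=np.array([-R[:,1],-R[:,0],[0,0,1]]).T  # tongs axes, columns
tc=np.array(sensors.sense()['tcp_pos']); i=[]
for n in('scene','top'):
    c=eyes.capture(n); pickle.dump(c,open(n+'6.pkl','wb'))
    for k,o,z0 in(('0',np.array([.6175,.2205,.17]),0),('6',tc-[0,0,.072],0)):
        c=pickle.load(open(n+k+'.pkl','rb'));P=(cloud(c)-o)@T;H=hsv(c); h,s,v=[H[...,i].astype(int) for i in range(3)]; ok=c['z_map']>0
        q=P[box(P,ok&(s<50)&(v>60)&(v<235),[-.03,-.08,.008],[.03,.08,.022])]; print(n,k,'bar',len(q),np.percentile(q,[1,50,99],axis=0).round(4).tolist())
        r=P[box(P,ok&((h<6)|(h>174))&(s>150),[-.06,-.06,.01],[.06,.06,.1])]; print('   red',len(r),np.percentile(r,[1,50,99],axis=0).round(4).tolist() if len(r) else '')
    b=P[box(P,ok&(h>100)&(h<125)&(s>130),[-.08,-.08,-.2],[.08,.08,0])]; print('   blue',len(b),np.percentile(b,[1,50,99],axis=0).round(4).tolist(), np.linalg.svd(b-b.mean(0))[2][2].round(3) if len(b)>5 else '')
```

```text
t 13.15 d [-0.002  -0.0017  0.0117] rot [-0.   -0.   -0.06] w 0.207 F [-0.6 -0.4 -2.1]
scene 0 bar 384 [[-0.0128, -0.0396, 0.0081], [0.0095, -0.0122, 0.013], [0.0224, 0.0427, 0.0178]]
   red 339 [[-0.0249, -0.0133, 0.026], [0.0282, -0.0006, 0.0485], [0.0339, 0.016, 0.0688]]
scene 6 bar 377 [[-0.0097, -0.0419, 0.0081], [0.0119, -0.0082, 0.0137], [0.0226, 0.0406, 0.021]]
   red 391 [[-0.0243, -0.0151, 0.026], [0.027, -0.0032, 0.0482], [0.032, 0.0131, 0.0665]]
   blue 567 [[-0.0016, -0.0441, -0.1352], [0.0056, -0.0139, -0.0759], [0.0084, 0.0455, -0.0553]] [ 1.    -0.005  0.022]
top 0 bar 361 [[-0.015, -0.0436, 0.0084], [-0.0048, -0.0167, 0.0124], [0.0118, 0.0397, 0.0201]]
   red 149 [[-0.031, -0.0163, 0.0301], [0.0228, -0.0026, 0.0579], [0.0294, 0.0114, 0.0651]]
top 6 bar 242 [[-0.0125, -0.0457, 0.0093], [-0.0003, -0.0311, 0.0133], [0.013, -0.0118, 0.0198]]
   red 6 [[0.0182, -0.0173, 0.0322], [0.0194, -0.0158, 0.0381], [0.0227, -0.0079, 0.0594]]
   blue 64 [[-0.0064, -0.048, -0.133], [-0.0026, -0.0442, -0.0739], [0.003, -0.0154, -0.0543]] [-0.993 -0.119  0.018]
```

Emit:
pendant([
  [0.1,-0.001,0,0.01,0,0,0],
  [0.1,-0.002,0,0.025,0,0,0],
  [0.1,-0.004,0,0.042,0,0,0],
  [0.1,-0.004,0,0.06,0,0,0],
  [0.1,-0.004,0,0.075,0,0,0],
  [0.1,-0.004,0,0.087,0,0,0],
  [0.1,-0.004,0,0.093,0,0,0],
  [0.1,-0.004,0,0.093,0,0,0],
])

```text
time_s: 14.05
tcp_pos: [0.508, 0.1979, 0.2627]
ee_rot: [[0.224, -0.974, -0.002], [-0.974, -0.224, -0.001], [0.001, 0.002, -1.0]]
wrist_force: [-0.7, -0.7, -2.3]
gripper_width: 0.206
gripper_force: 30.0
```

Run:
```python
from h import *
R=frame(13,0)
go(np.array([.6175,.2205,.262])-R[:,0]*.0022-R[:,1]*-.0005,R)
from station import eyes
c=eyes.capture('scene'); cv2.imwrite('pics/a7.png',cv2.resize(c['pixels'][...,::-1][120:330,320:520],(600,600)))
```

```text
t 14.05 d [ 0.0003 -0.1112  0.0005] rot [ 0.1  -0.03 -0.03] w 0.206 F [-0.7 -0.7 -2.3]
```

View pics/a7.png

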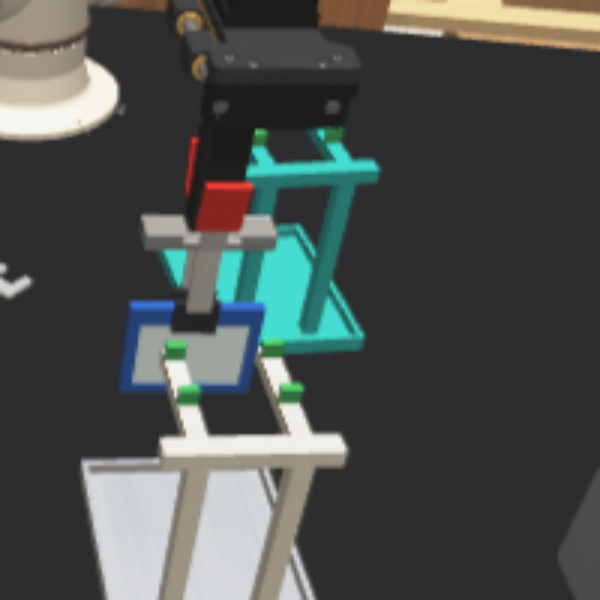

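The cassette at (193,345) is in front of the fork's open end, with the crossbar above lip height. Sliding in level.

Emit:
pendant([
  [0.1,0,-0.008,0,0,0,0],
  [0.1,0,-0.022,0,0,0,0],
  [0.1,0,-0.038,0,0,0,0],
  [0.1,0,-0.055,0,0,0,0],
  [0.1,0,-0.072,0,0,0,0],
  [0.1,0,-0.09,0,0,0,0],
  [0.1,0,-0.104,0,0,0,0],
  [0.1,0,-0.111,0,0,0,0],
])

```text
time_s: 14.9
tcp_pos: [0.6183, 0.2237, 0.2637]
ee_rot: [[0.224, -0.974, 0.001], [-0.974, -0.224, 0.001], [-0.0, -0.001, -1.0]]
wrist_force: [-0.3, -0.1, -2.1]
gripper_width: 0.208
gripper_force: 30.0
```

Emit:
pendant([
  [0.1,0,0,0,0,0,0],
  [0.1,0,0,0,0,0,0],
])

```text
time_s: 15.1
tcp_pos: [0.6163, 0.2232, 0.2637]
ee_rot: [[0.225, -0.974, -0.0], [-0.974, -0.225, 0.0], [-0.0, 0.0, -1.0]]
wrist_force: [-0.2, -0.4, -2.8]
gripper_width: 0.203
gripper_force: 30.0
```

Run:
```python
from h import *
from station import eyes,sensors
R=frame(13,0); go(np.array([.6175,.2205,.242])-R[:,0]*.0022+R[:,1]*.0005,R)
T=np.array([-R[:,1],-R[:,0],[0,0,1]]).T; tz=sensors.sense()['tcp_pos'][2]
for n in('scene','top'):
    c7=eyes.capture(n); pickle.dump(c7,open(n+'7.pkl','wb'))
    for k,z in(('0',.17),('7',tz-.072)):
        c=pickle.load(open(n+k+'.pkl','rb'));P=(cloud(c)-[.6175,.2205,z])@T;H=hsv(c); h,s,v=[H[...,i].astype(int) for i in range(3)]; ok=c['z_map']>0
        q=P[box(P,ok&(s<50)&(v>60)&(v<235),[-.03,-.08,.008],[.03,.08,.022])]; print(n,k,'bar',len(q),np.percentile(q,[1,50,99],axis=0).round(4).tolist())
        r=P[box(P,ok&((h<6)|(h>174))&(s>150),[-.06,-.06,.01],[.06,.06,.1])]; print('   red',len(r),np.percentile(r,[1,50,99],axis=0).round(4).tolist() if len(r) else '')
```

```text
t 15.1 d [ 0.0007 -0.      0.0217] rot [ 0.01  0.01 -0.01] w 0.203 F [-0.2 -0.4 -2.8]
scene 0 bar 384 [[-0.0128, -0.0396, 0.0081], [0.0095, -0.0122, 0.013], [0.0224, 0.0427, 0.0178]]
   red 339 [[-0.0249, -0.0133, 0.026], [0.0282, -0.0006, 0.0485], [0.0339, 0.016, 0.0688]]
scene 7 bar 427 [[-0.0096, -0.039, 0.0082], [0.0101, -0.0088, 0.0138], [0.0215, 0.0435, 0.021]]
   red 366 [[-0.024, -0.0117, 0.0271], [0.0266, -0.0003, 0.0501], [0.0309, 0.0159, 0.0663]]
top 0 bar 361 [[-0.015, -0.0436, 0.0084], [-0.0048, -0.0167, 0.0124], [0.0118, 0.0397, 0.0201]]
   red 149 [[-0.031, -0.0163, 0.0301], [0.0228, -0.0026, 0.0579], [0.0294, 0.0114, 0.0651]]
top 7 bar 173 [[-0.0138, -0.0428, 0.0096], [-0.002, -0.0304, 0.0136], [0.0097, -0.0176, 0.0177]]
   red 7 [[-0.0304, -0.0074, 0.0616], [-0.0289, 0.0057, 0.0627], [0.0235, 0.0123, 0.0647]]
```

Emit:
pendant([
  [0.1,0,0,0.005,0,0,0],
  [0.1,0,0,0.01,0,0,0],
  [0.1,0,0,0.014,0,0,0],
  [0.1,0,0,0.018,0,0,0],
  [0.1,0,0,0.0205,0,0,0],
  [0.1,0,0,0.0205,0,0,0],
])

```text
time_s: 15.8
tcp_pos: [0.6163, 0.2232, 0.2425]
ee_rot: [[0.225, -0.974, -0.001], [-0.974, -0.225, -0.0], [0.0, 0.001, -1.0]]
wrist_force: [-0.7, -0.4, -2.7]
gripper_width: 0.205
gripper_force: 30.0
```

Emit:
pendant([
  [0.1,0,0,0.001,0,0,0],
  [0.1,0,0,0.002,0,0,0],
  [0.1,0,0,0.002,0,0,0],
])

```text
time_s: 16.1
tcp_pos: [0.6167, 0.2233, 0.2415]
ee_rot: [[0.225, -0.974, 0.001], [-0.974, -0.225, 0.0], [-0.0, -0.001, -1.0]]
wrist_force: [-0.2, -0.0, -1.4]
gripper_width: 0.212
gripper_force: 30.0
```

Contact is starting. Checking the seat before release.

Emit:
pendant([
  [0.1,0,0,0.001,0,0,0],
  [0.1,0,0,0.001,0,0,0],
])

```text
time_s: 16.3
tcp_pos: [0.6168, 0.2232, 0.2414]
ee_rot: [[0.225, -0.974, 0.002], [-0.974, -0.225, 0.0], [-0.0, -0.002, -1.0]]
wrist_force: [-0.4, -1.2, 2.1]
gripper_width: 0.207
gripper_force: 30.0
```

Run:
```python
from h import *
from station import eyes
i=[]
for n in('scene','top'):
    c=eyes.capture(n); i.append(cv2.resize(c['pixels'][...,::-1][(140 if n=='scene' else 120):][:130,(340 if n=='scene' else 130):][:,:120],(400,433)))
cv2.imwrite('pics/a8.png',np.hstack(i))
```

```text
(no output)
```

View pics/a8.png

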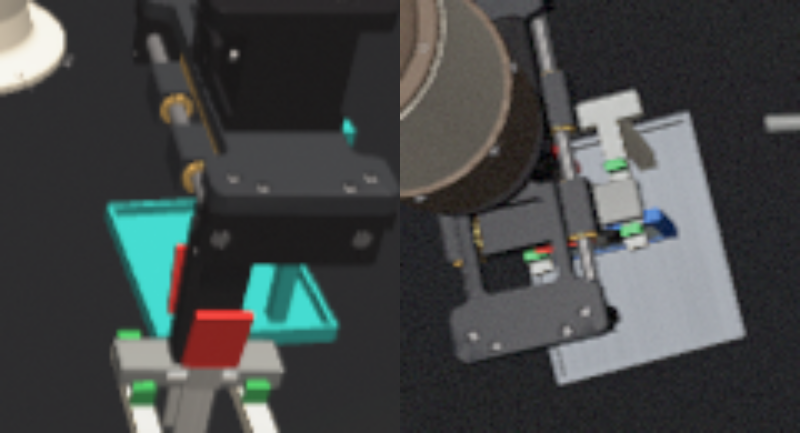

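The crossbar lies between the green lips: near lips at (143,392) and (257,390), far lip at (128,337). Releasing and withdrawing.

Emit:
pendant([
  [0.3,0,0,0,0,0,0],
  [0.4,0,0,0,0,0,0],
  [0.5,0,0,0,0,0,0],
  [0.6,0,0,0,0,0,0],
  [0.7,0,0,0,0,0,0],
  [0.7,0,0,0,0,0,0],
  [0.7,0,0,0,0,0,0],
  [0.7,0,0,0,0,0,0],
])

```text
time_s: 17.2
tcp_pos: [0.6165, 0.2233, 0.2401]
ee_rot: [[0.225, -0.974, 0.0], [-0.974, -0.225, 0.0], [-0.0, -0.0, -1.0]]
wrist_force: [0.4, 0.5, 0.3]
gripper_width: 0.692
gripper_force: 0.0
```

Emit:
pendant([
  [0.7,0,0,-0.015,0,0,0],
  [0.7,0,0,-0.04,0,0,0],
  [0.7,0,0,-0.07,0,0,0],
  [0.7,0,0,-0.1,0,0,0],
  [0.7,0,0,-0.13,0,0,0],
  [0.7,0,0,-0.13,0,0,0],
  [0.7,0,0,-0.13,0,0,0],
])

```text
time_s: 17.9
tcp_pos: [0.6165, 0.2234, 0.3706]
ee_rot: [[0.225, -0.974, 0.001], [-0.974, -0.225, 0.001], [-0.001, -0.001, -1.0]]
wrist_force: [0.3, 0.7, -0.6]
gripper_width: 0.702
gripper_force: 0.0
```

Run:
```python
from h import *
from station import eyes
c=eyes.capture('scene'); cv2.imwrite('pics/a9.png',cv2.resize(c['pixels'][...,::-1],(800,600)))
R=frame(13,0);T=np.array([-R[:,1],-R[:,0],[0,0,1]]).T
P=(cloud(c)-[.6175,.2205,.17])@T;H=hsv(c); h,s,v=[H[...,i].astype(int) for i in range(3)]; ok=c['z_map']>0
q=P[box(P,ok&(s<50)&(v>60)&(v<235),[-.03,-.08,.008],[.03,.08,.022])]; print(np.percentile(q,[1,50,99],axis=0).round(4).tolist())
```

```text
[[-0.0106, -0.039, 0.0084], [0.0093, -0.0095, 0.013], [0.0225, 0.0435, 0.0209]]
```

View pics/a9.png

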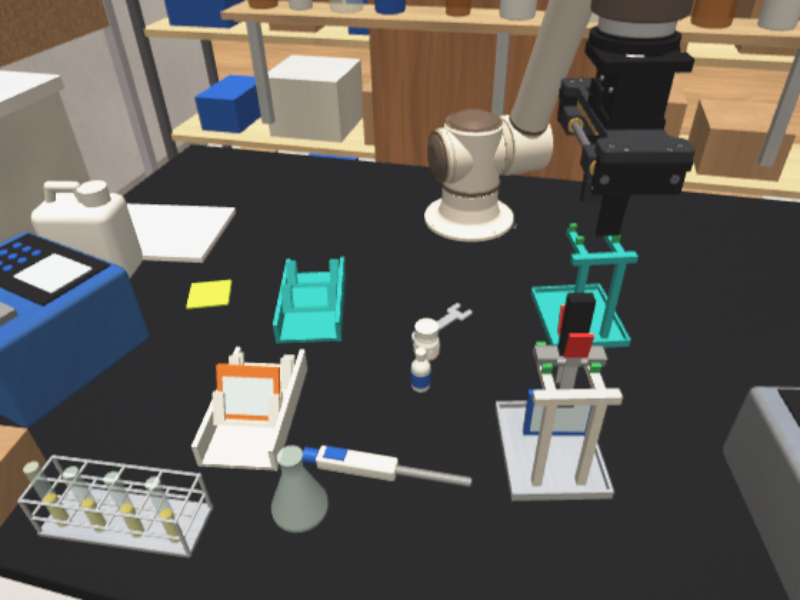

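The tongs hang in the fork at (578,340) with the blue cassette over the tray at (558,412). The gripper is clear and everything else is undisturbed.

```bash
python3 -c "
from station import workorder; print(workorder.finish_job())"
```

```text
the job is handed in; nothing more can be done
None
```

The job is done and handed in at about 18 s of the 58 s: the tongs hang on the white stand with the crossbar in the fork notches and the blue cassette in the jaws over the drip tray, and the last picture shows the orange cassette and the other things where they were.

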